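Snap the marker into its spring-clip dock and cap its nib

TASK

Take the fat marker from the wooden pen rest and put it away in the grey docking rack: press it down between the two pairs of steel spring fingers until both snap around it, its nib clear of the metal cap block, then slide it along the clips until the nib is in the socket and the marker's shoulder meets the block, and let go. Press and push gently, feeling for the stops: do not force the rack, and leave everything else on the shelf where it is.

Things in the scene. Friction and masses are not known exactly. Their poses are not given: they have to be found in the camera images.
- marker: Fat marker, thickest of the three pens on the rest: aluminium barrel 18 mm thick, 160 mm long, thin black bands, 30 to 60 g. Origin on its axis at mid length; y axis along the barrel towards the black nib (x and z roll with it). Nib: 10 mm thick, sticks out 14 mm beyond the barrel's +y end. It lies level in one of the rest's three lanes, nib to the rest's +y.
- marker_shoulder (a point): On the marker's axis at the flat shoulder where the barrel ends and the nib begins, 80 mm from the origin along +y.
- marker_front (a point): On the marker's axis, 48 mm from the origin towards the nib.
- marker_back (a point): On the marker's axis, 48 mm from the origin away from the nib.
- pen_rest: Fixed wooden pen rest, base 150 (x) by 130 (y) by 8 mm; cross bars at y = -50 and +50 mm with V notches (tops 35 mm high) make three lanes along y at x = -55, 0, +55 mm. Origin under the centre of the base. Which pen lies in which lane varies. The marker's axis is 37 mm above the table there; its middle is free underneath down to the base.
- rack: Fixed grey plastic docking rack. Origin on the table under the midpoint between the two clips; z up, y along the docked marker towards the cap block. Base x = -30 to 30, y = -75 to 129, 10 mm high. Clips at y = -48 and +48 mm, each 12 mm long in y; between them (y = -42 to 42) nothing stands on the base, so the gripper can hold the marker at its middle.
- rack_seat (a point): Fixed point midway between the clips, 45 mm above the rack's origin; axes as the rack's. The clips' height is adjustable and not reported: the docked marker's axis lies h = 0 to 8 mm above this point, so the seat must be felt. From the top: fingers resist from axis 60+h mm above the table (8 to 16 N in all to pass), it drops below 53+h, then rigid seats stop it at 45+h.
- clip_front (a point): Fixed point 48 mm from rack_seat towards the cap block, at the front clip (the back clip is alike, 96 mm towards -y). Each clip: rigid seat 17 mm wide, top 36+h mm above the table, between two upright steel spring fingers swinging outwards. Round inward bumps (4 mm radius, centred 53+h mm high) leave a 14.4 mm gap at rest; flared lips reach 67+h mm, about 42 mm over all.
- finger_back_l (a joint): Outward swing of the back clip's spring finger on the rack's -x side, in rad: 0 closed, as at the start and when snapped around the seated marker; about 0.05 when the barrel's widest part passes the bumps. Its pivot is 37 mm below the bump.
- finger_back_r (a joint): Outward swing of the back clip's spring finger on the rack's +x side, in rad: 0 closed, as at the start and when snapped around the seated marker; about 0.05 when the barrel's widest part passes the bumps. Its pivot is 37 mm below the bump.
- finger_front_l (a joint): Outward swing of the front clip's spring finger on the rack's -x side, in rad: 0 closed, as at the start and when snapped around the seated marker; about 0.05 when the barrel's widest part passes the bumps. Its pivot is 37 mm below the bump.
- finger_front_r (a joint): Outward swing of the front clip's spring finger on the rack's +x side, in rad: 0 closed, as at the start and when snapped around the seated marker; about 0.05 when the barrel's widest part passes the bumps. Its pivot is 37 mm below the bump.
- seal (a joint): How far the nib has pushed in the feather-light sprung seal flap in the cap block's socket, in m: 0 untouched, 0.004 with the marker's shoulder against the block. The nib meets it 10 mm inside. Aluminium block, rigid, 36 mm wide, top 69 mm high; socket 16 mm wide, 18 deep, 35 to 63 mm above the table, roofed: the nib enters only along +y.
- cap_near (a point): Fixed point on the rack 80 mm from rack_seat along +y; axes as the rack's. The cap block (24 mm deep in y) is set by its owner and its place is not reported: its near face lies 0 to 20 mm beyond this point along +y, so the end of the slide must be felt. Sliding the clipped marker takes 0 to 10 N, then the rigid block stops it.
- biro: Bystander: black ball pen 11 mm thick, in another lane of the rest. Origin on its axis at mid length.
- pencil: Bystander: plain wooden pencil 8 mm thick, in another lane of the rest. Origin on its axis at mid length.
- pencil_case: Bystander: blue plastic pencil case, 75 by 200 by 32 mm, at the back. Origin under its centre.
- steel_glass: Bystander: stainless steel glass, 74 mm wide, 110 mm high, at the back. Origin under its centre.
- pen_pot: Bystander: white ceramic pen pot, 80 mm wide, 95 mm high with pens to 160 mm, at the back. Origin under its centre.
- glass_jar: Bystander: small glass jar with a steel lid, 48 mm wide, 62 mm high, between rack and rest. Origin under its centre.
- sharpener: Bystander: orange plastic sharpener, 30 by 18 by 15 mm, between rack and rest. Origin under its centre.

How it is judged (in metres and radians):
On the way, in this order (a step that is already met when the one before it is completed fails the run):
1. the marker is lifted clear of the pen rest (height (world z) of marker above 0.085 m), for 0.1 s.
2. the marker is snapped into both clips (z of marker_front in the frame of rack between 0.042 and 0.0555 m and x of marker_front in the frame of rack between -0.003 and 0.003 m and z of marker_back in the frame of rack between 0.042 and 0.0555 m and x of marker_back in the frame of rack between -0.003 and 0.003 m and value of joint each of finger_back_l, finger_back_r, finger_front_l, finger_front_r below 0.012 rad), for 0.1 s.
3. the marker has been slid home in the clips, the nib pressing the seal in by more than 2.2 mm (4 mm with the shoulder against the block) (all of step 2 and value of joint seal above 0.0022 m), for 0.1 s.
At the end, for the whole second after the job is handed in: The marker lies in both clips (axis 42 to 55.5 mm above the table and within 3 mm sideways at each, all four spring fingers closed over it to within 0.012 rad), its nib holding the seal in by more than 2.2 mm (shoulder within about 2 mm of the block), at rest and released (all of step 3 and linear speed of marker below 0.01 m/s and contact force between the fingers and marker below 0.1 N); the robot touches nothing.
It fails at once if the marker is pressed or pushed against the rack (clips, seats or cap block) with more than 35 N (contact force between marker and rack above 35 N).
It fails at once if the robot itself leans on the rack with more than 15 N (contact force between any of the fingers, the arm and rack above 15 N).
It fails at once if another object is shifted by more than 15 mm (distance of any of biro, pencil, pencil_case, steel_glass, pen_pot, glass_jar, sharpener from where it was at the start of the episode above 0.015 m).
It also fails if it takes over 67 s, if anything falls off the work surface, if the arm or the gripper's body presses on something with over 40 N, if the wrist force passes 120 N, or if a joint passes its speed limit or range.

ROBOT

A 6-joint arm with a two-finger parallel gripper is mounted at the origin on the work surface. World frame = base frame: x ahead of the robot, y to its left, z up, the work surface at z = 0. Lengths are in mm, angles in rad, forces in N, time in s.
With the tool pointing down it reaches from about 300 to 875 mm from the base axis. Payload 6.4 kg.
Tool frame: the origin (TCP) lies on the centre line of the jaws, within the pads' length; the fingertips stand 25 mm ahead of it and the grasp point (between the pads) lies 6 mm ahead of it; z points along the fingers, y is the line along which they close (so a half turn about z gives the same grasp; the last joint's range is limited). The gripper opens to 88 mm and grips with 3 to 60 N. Pads are 18 mm wide; open, the fingers measure 123 mm over their backs; the gripper's body (75 mm by 187 mm) begins 45 mm behind the grasp point.
Start: joints at [1.107, 0.181, 1.607, -0, 1.354, -0.206], TCP at [146.586, 556.016, 263.714] pointing down, gripper open.
Joint ranges: [-2.99, 2.99], [-0.89, 2.07], [0.3, 2.58], [-1.14, 4.28], [0, 2.63], [-3.12, 3.12]. Speed limits (rad/s): [2.57, 2.57, 3.01, 3.14, 3.14, 3.14].

INTERFACE

Orientations are given as a rotation vector (axis times angle).
In Python, from plant import r, cams, finish_job gives the robot as it stands.
- The arm moves only by the shell command python3 -m pendant 'ROWS' [OPENING] [FORCE]. ROWS is JSON, one flat list of numbers, 4 for each row, row after row: the shift along the tool's x, y, z in units of 40 mm (1.0 is 40 mm), then the turn about the tool's z in units of 5 degrees (1.0 is 5 degrees). A call has exactly 8 rows; each row is the pose to reach, as a shift and turn from the pose commanded when the call began, along the tool's axes at that moment; what a row does not reach only later rows make up. A row lasts 1/12 s, in which the tool goes at most 41.7 mm and 7.16 degrees, less where a joint would pass 70% of its speed; a pose out of reach is approached as far as the arm can. A call with a gripper value outside its range is refused whole. OPENING is the finger opening in mm, from 0 to 88.1, set as the call begins (- or left out, the last holds). The fingers move at their own pace and stop on an object; FORCE is the grip in N (left out, the last holds). Time passes only in rows, so rows that repeat a pose let the fingers close, or fill a call up. It gives the time, the measured TCP pose, the force, the opening and the grip force at its end, in the units of the state.
- r.state(): the state, without advancing time (a new reading comes with each control period).
- cams.get_image(name): name is "scene" or "top"; returns the picture (384x512x3 uint8, red, green, blue); there is no depth.
- cams.camera_info(name): a dict with "camera_matrix" (3x3 intrinsics, pixels), "rvec" (rotation vector, rad) and "tvec" (3), from world to camera coordinates, as OpenCV has them. Camera axes: x right, y down, z forward; pixel columns grow to the right and rows downward; lengths in mm; the calibration is good to about 2 mm. A picture is of the moment at which its call begins. camera_info takes no time and is no camera call.
- finish_job(): hands the job in; it is judged then, once.
Trained networks look in the newest picture that a camera, given by its name, has taken for a name from the list of things; names that differ only in an ending like _2 or _b are one class to them, and where a whole thing is asked for, a point or a joint stands for the part that bears it (a point fixed in the world has none). Each returns a list of dicts, best first, with "score" (0 to 1); they miss things now and then, are a little off and sometimes report something else, mostly with a low value. They report only what shows in the picture. A call takes as long as a camera call.
- cams.boxes_of(name, camera): "point" ([row, column] in pixels, amid what is visible of it).
The state is a dict: "t": time; "joint_pos": joint angles; "dq": joint speeds; "effort": joint torques, N m; "eef_pos": TCP position; "ee_rot": TCP orientation; "force": force on the tool from outside, world axes, zero at the start; "wrist_torque": the same for the moment, N m; "finger_gap": opening from 0.0 (shut) to 1.0 (fully open); "gripper_force": force on a finger pad.
Only numpy, scipy, OpenCV 4.12 (cv2) and the standard library are available. Lean on these libraries where they do the work, as an engineer would, in place of code of your own. Each camera call takes 0.05 s, during which the arm holds its last target. There are 200 camera calls.

## Working session

There is one attempt and no reset: what is moved stays moved. The work goes in short steps, Python scripts to look and compute and a shell command to move; the robot and the scene stay as the last step left them, time stands still between calls to the robot, and variables do not carry over. Pictures are saved under pics/ and viewed, at most 10 in all, crops included, and the job is handed in when it is done.

```bash
ls; mkdir -p pics; python3 - <<'E'
from plant import r,cams
import cv2
print(r.state())
for c in("scene","top"):
    im=cams.get_image(c); cv2.imwrite(f"pics/{c}0.png",cv2.resize(im[:,:,::-1],(800,600),interpolation=cv2.INTER_CUBIC))
    i=cams.camera_info(c); print(c,i)
    for n in("marker","pen_rest","rack","biro","pencil","glass_jar","sharpener","clip_front","seal","finger_back_l"):
        print(n,[(d["score"],d["point"]) for d in cams.boxes_of(n,c)][:4])
E
```

```text
pics
{'t': 0.0, 'joint_pos': array([ 1.10670173e+00,  1.81540868e-01,  1.60798910e+00, -2.94549177e-05,
        1.35378811e+00, -2.06315780e-01]), 'dq': array([-0.0009228 , -0.00040721,  0.00132589, -0.00097742, -0.00058346,
        0.00105513]), 'effort': array([-1.12340618e-03, -4.33861148e+01, -3.41849113e+01,  7.01867673e-02,
        3.84134415e-02, -1.13699296e-04]), 'eef_pos': array([146.36430367, 555.55693768, 262.8193304 ]), 'ee_rot': array([-4.03718319e-01, -3.11499822e+00,  2.57386106e-03]), 'force': array([-0.72525867, -0.02276124, -0.63979402]), 'wrist_torque': array([-0.03719083,  0.00060541, -0.04143388]), 'gripper_force': 0.0, 'finger_gap': 0.9985724731454056}
scene {'camera_matrix': array([[419.17681976,   0.        , 258.76788031],
       [  0.        , 419.17681976, 184.74131803],
       [  0.        ,   0.        ,   1.        ]]), 'rvec': array([ 1.42611748,  2.34797064, -0.69179511]), 'tvec': array([ 265.92717314, -404.41502291, 1313.86314205])}
marker [(0.7, [209.9, 351.3]), (0.54, [146.0, 213.4])]
pen_rest [(0.6, [146.6, 287.4]), (0.56, [219.1, 344.0])]
rack [(
[... 372 characters left out ...]
495095],
       [  0.        , 461.93851138, 187.74934501],
       [  0.        ,   0.        ,   1.        ]]), 'rvec': array([ 2.13153495, -2.15344833,  0.14176028]), 'tvec': array([ 18.34743006, 610.05580016, 910.4479748 ])}
marker [(0.56, [223.2, 162.9]), (0.25, [120.1, 271.6]), (0.15, [216.4, 344.9])]
pen_rest [(0.64, [227.7, 168.5]), (0.64, [122.2, 374.4]), (0.21, [107.1, 171.3])]
rack [(0.6, [208.6, 343.7])]
biro [(0.69, [245.5, 173.8])]
pencil [(0.79, [196.9, 160.1])]
glass_jar [(0.71, [210.3, 265.8])]
sharpener [(0.57, [283.6, 264.5]), (0.37, [215.9, 340.6])]
clip_front [(0.96, [219.0, 342.9])]
seal [(0.5, [225.6, 163.5])]
finger_back_l [(0.5, [209.8, 383.7]), (0.4, [221.8, 384.1])]
```

View pics/top0.png

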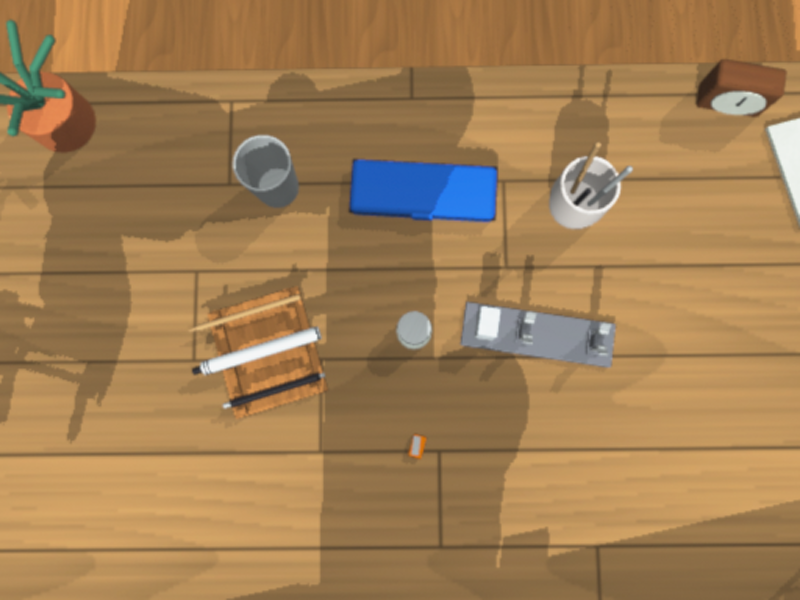

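View pics/scene0.png

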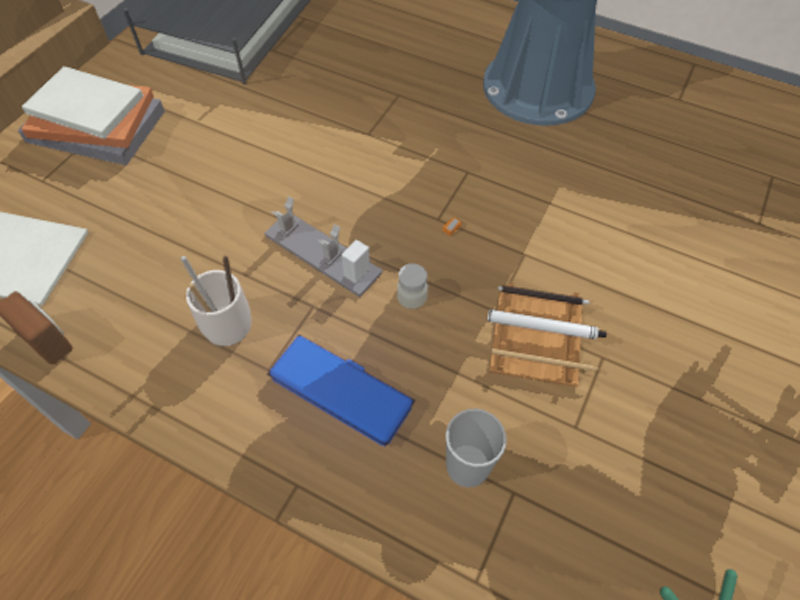

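The top view shows the marker at (207,368)→(320,333), nib to the left, the rack's base corners near (468,298), (616,322), (611,366) and (462,345), and the cap block at the left end. The scene view agrees. I'll zoom in on both views for accuracy.

```bash
python3 - <<'E'
from plant import cams
import cv2,numpy as np
t=cv2.imread  # crops from fresh pictures
T=cams.get_image("top")[:,:,::-1]; S=cams.get_image("scene")[:,:,::-1]
cv2.imwrite("pics/T.png",T); cv2.imwrite("pics/S.png",S)
a=lambda im,r0,c0,h,w,W,H:cv2.resize(np.ascontiguousarray(im[r0:r0+h,c0:c0+w]),(W,H),interpolation=cv2.INTER_CUBIC)
# each crop 100x~ 50 at 8x/..
cv2.imwrite("pics/c1.png",np.vstack([a(T,185,290,50,110,770,350),np.hstack([a(S,120,165,75,85,400,250*0+250) if 0 else a(S,120,165,75,85,283,250),a(T,180,118,90,95,264,250),a(S,180,305,70,90,223,250)*1])])[:, :800] if 0 else a(T,185,290,55,110,770,385))
cv2.imwrite("pics/c2.png",a(S,120,165,75,85,680,600))
E
```

```text
(no output)
```

View pics/c1.png

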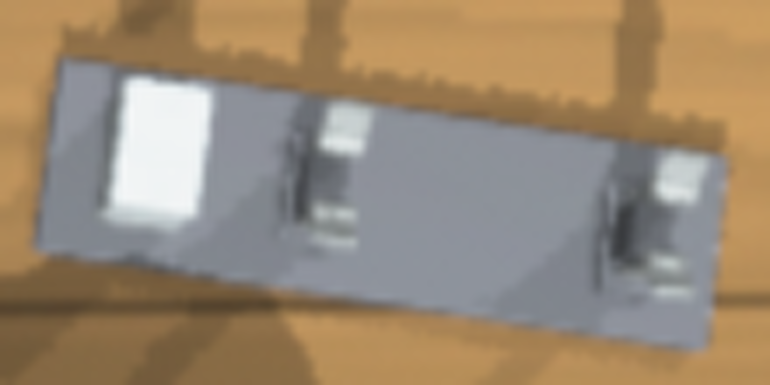

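View pics/c2.png

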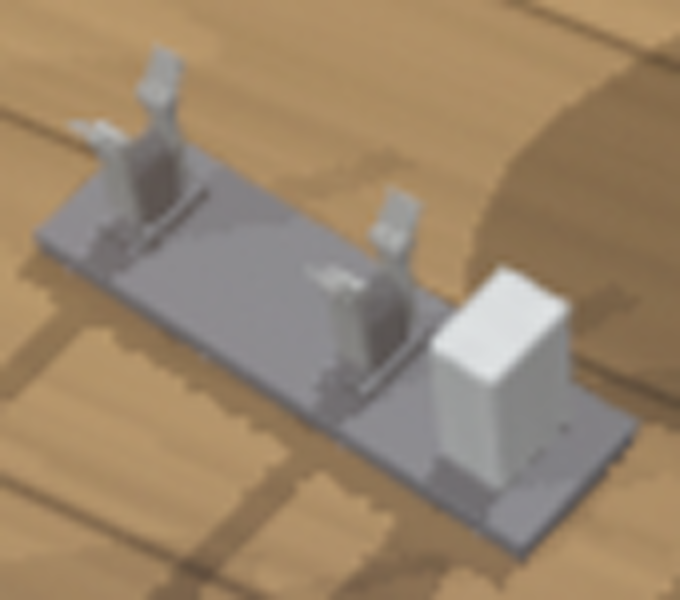

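The zooms show the rack's base corners clearly in both views, so I can fit its pose now.

```bash
cat >h.py <<'E'
import numpy as np,cv2
from plant import r,cams
from scipy.optimize import least_squares
I={c:cams.camera_info(c) for c in("top","scene")}
def proj(P,c): i=I[c]; return cv2.projectPoints(np.float64(P).reshape(-1,1,3),i["rvec"],i["tvec"],i["camera_matrix"],None)[0][:,0]
def onplane(uv,z,c):
    i=I[c]; R=cv2.Rodrigues(i["rvec"])[0]; K=i["camera_matrix"]
    d=R.T@np.linalg.inv(K)@np.array([uv[0],uv[1],1.]); o=-R.T@i["tvec"]; return o+d*(z-o[2])/d[2]
def fr(p): # pose x,y,th -> transform
    c,s=np.cos(p[2]),np.sin(p[2]); return lambda Q:np.asarray(Q)@np.array([[c,s,0],[-s,c,0],[0,0,1]])+[p[0],p[1],0]
E
python3 - <<'E'
from h import *
t=lambda u,v:((u+.5)/7-.5+290,(v+.5)/7-.5+185); s=lambda u,v:((u+.5)/8-.5+165,(v+.5)/8-.5+120)
f=lambda u,v:((u+.5)*.64-.5,(v+.5)*.64-.5)
T=[t(62,58),t(728,157),t(706,350),t(36,248)]
for q in T: print(onplane(q,10,"top").round(1))
S=[s(38,237),s(522,545),s(636,428)]
for q in S: print("s",onplane(q,10,"scene").round(1))
C=[onplane(t(*q),69,"top").round(1) for q in[(125,78),(212,88),(195,220),(108,208)]];print("cap",C)
C=[onplane(s(*q),69,"scene").round(1) for q in[(503,267),(568,305),(495,382),(433,345)]];print("cap s",C)
for c,L in(("top",[(207,368.5),(320,333),(193,371)]),("scene",[(597,332.5),(488,315),(606,334)])):
    print("mk",c,[onplane(f(*q),37,c).round(1) for q in L])
print(I["top"]["tvec"], r.state()["t"])
for n,p in(("jar",(414,330)),("sharp",(417,446))): print(n,onplane(f(*p),62 if n=="jar" else 15,"top").round(1))
E
```

```text
[603.1 -71.1  10. ]
[ 570.7 -271.9   10. ]
[ 512.6 -262.4   10. ]
[545.3 -62.   10. ]
s [ 569.2 -267.9   10. ]
s [600.  -70.1  10. ]
s [545.4 -59.9  10. ]
cap [array([589.4, -84.5,  69. ]), array([ 586.2, -109.3,   69. ]), array([ 548.5, -103.4,   69. ]), array([552.2, -78.8,  69. ])]
cap s [array([ 547.6, -103.1,   69. ]), array([551. , -78.8,  69. ]), array([585.8, -84.1,  69. ]), array([ 582.6, -107.1,   69. ])]
mk top [array([514.5, 274.1,  37. ]), array([559.8, 125.5,  37. ]), array([511.5, 292.4,  37. ])]
mk scene [array([511.9, 282.2,  37. ]), array([558.7, 128.1,  37. ]), array([508.1, 294.7,  37. ])]
[ 18.34743006 610.05580016 910.4479748 ] 1.2
jar [560.2   1.2  62. ]
sharp [410.7  -1.1  15. ]
```

The fits agree between cameras:

| Item | Position (mm) | Yaw or note |
|---|---|---|
| Rack origin | (553.3, -192) | -9.05° |
| Marker centre | (536.5, 203.5) | 16.5° |
| Cap block near face | y about 87 in the rack frame | about 7 mm beyond cap_near |

Corner lengths come out at 203 (204 given) and 174 (174 given). Next step is to work out the moves.

```bash
cat >>h.py <<'E'
def togo(x,y,z,yaw,cmd=None):
    "units to TCP target, yaw of tool y in deg"
    s=r.state(); R=cv2.Rodrigues(np.float64(s["ee_rot"]))[0]; d=R.T@(np.array([x,y,z])-s["eef_pos"])
    a=np.degrees(np.arctan2(R[1,1],R[0,1])); w=(a-yaw+90)%180-90
    print("units",(d/40).round(3),"turn",round(w/5,3),"tcp",s["eef_pos"].round(1),"yaw",round(a,2),"F",s["force"].round(1),"t",round(s["t"],2),"gap",round(s["finger_gap"]*88.1,1),"grip",round(s["gripper_force"],1),"tilt",(R[:,2]).round(4))
RK=np.array([553.3,-192.,-9.05]); 
def rack(x,y): 
    q=fr([RK[0],RK[1],np.radians(RK[2])])([x,y,0]); return q[0],q[1]
E
python3 -c "
from h import *
togo(536.5,203.5,150,16.5)"
```

```text
units [-11.673  -6.036   2.844] turn 11.746 tcp [146.6 556.  263.7] yaw 75.23 F [-0.5 -0.2 -0.4] t 1.2 gap 88.0 grip 0.0 tilt [ 0.  0. -1.]
```

```bash
python3 -m pendant '[-0.7,-0.36,0.1,0.8,-1.4,-0.72,0.2,1.6,-2.1,-1.08,0.3,2.4,-2.8,-1.44,0.4,3.2,-3.5,-1.8,0.5,4,-4.3,-2.2,0.6,5,-5.1,-2.6,0.7,6,-5.8,-3,0.8,7]' 40 40; python3 -c "
from h import *
togo(536.5,203.5,150,16.5)"
```

```text
t: 1.87
eef_pos: [341.7, 379.5, 231.8]
ee_rot: [1.328, 2.846, 0.001]
force: [0.3, 0.2, 0.4]
finger_gap: 0.455
gripper_force: 0.0
units [-6.5    0.902  2.047] turn 4.696 tcp [341.7 379.5 231.8] yaw 39.98 F [0.3 0.2 0.4] t 1.87 gap 40.1 grip 0.0 tilt [ 8.e-04  3.e-04 -1.e+00]
```

```bash
python3 -m pendant '[-0.9,0.12,0.3,0.7,-1.8,0.25,0.6,1.4,-2.7,0.37,0.9,2.1,-3.6,0.5,1.2,2.8,-4.5,0.62,1.5,3.5,-5.4,0.75,1.8,4.2,-6.2,0.86,2,4.7,-6.5,0.9,2.05,4.7]' ; python3 - <<'E'
from h import *
togo(536.5,203.5,120,16.5)
T=cams.get_image("top"); S=cams.get_image("scene")
a=lambda im,r0,c0:cv2.resize(np.ascontiguousarray(im[r0:r0+120,c0:c0+80,::-1]),(400,600),interpolation=cv2.INTER_CUBIC)
cv2.imwrite("pics/g1.png",np.hstack([a(T,165,125),a(S,130,300)]))
for c in("top","scene"): print(proj([[536.5,203.5,37],[536.5,203.5,150]],c))
E
```

```text
t: 2.53
eef_pos: [538.0, 202.3, 148.3]
ee_rot: [1.881, 2.516, -0.002]
force: [0.1, 0.6, 0.4]
finger_gap: 0.454
gripper_force: 0.0
units [ 0.039 -0.026  0.708] turn -0.013 tcp [538.  202.3 148.3] yaw 16.43 F [0.1 0.6 0.4] t 2.53 gap 40.0 grip 0.0 tilt [-5.e-04 -1.e-03 -1.e+00]
[[166.75071341 224.62159771]
 [153.74329488 220.70103731]]
[[345.91877119 207.09462204]
 [355.96429002 179.84163415]]
```

View pics/g1.png

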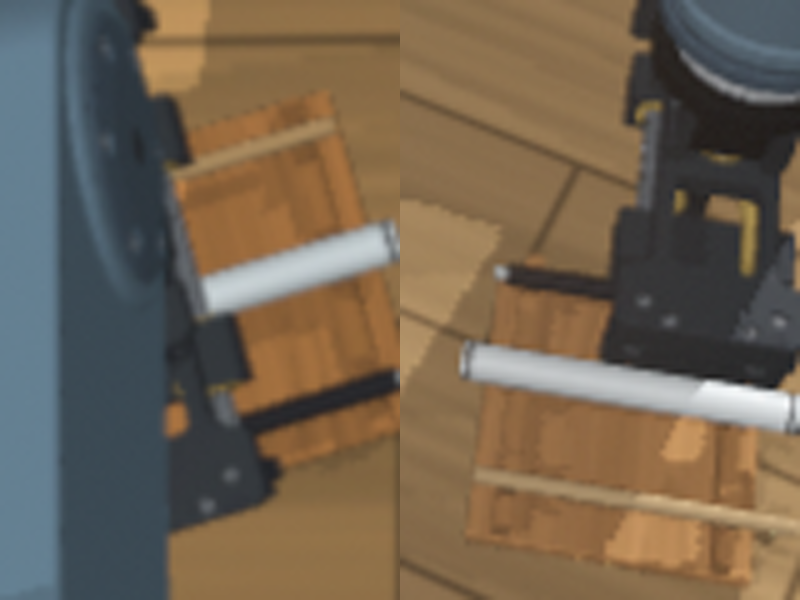

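The gripper stands over the marker with the jaws straddling it, and the biro and pencil lie outside them. Descending.

```bash
python3 -m pendant '[0.03,-0.02,0.35,0,0.03,-0.02,0.7,0,0.03,-0.02,1.05,0,0.03,-0.02,1.4,0,0.03,-0.02,1.75,0,0.03,-0.02,2.1,0,0.03,-0.02,2.4,0,0.03,-0.02,2.6,0]' ; python3 -c "
from h import *
togo(536.5,203.5,43,16.5)"; python3 -m pendant '[0,0,0,0,0,0,0,0,0,0,0,0,0,0,0,0,0,0,0,0,0,0,0,0,0,0,0,0,0,0,0,0]' 10 30;python3 -c "
from h import *
togo(536.5,203.5,120,16.5)"
```

```text
t: 3.3
eef_pos: [533.2, 207.8, 45.0]
ee_rot: [-1.871, -2.522, 0.001]
force: [0.0, 0.2, -0.6]
finger_gap: 0.456
gripper_force: 0.0
units [-0.126  0.047  0.049] turn 0.07 tcp [533.2 207.8  45. ] yaw 16.85 F [ 0.   0.2 -0.6] t 3.3 gap 40.2 grip 0.0 tilt [-1.1e-03  1.0e-04 -1.0e+00]
t: 3.97
eef_pos: [536.5, 207.0, 47.3]
ee_rot: [1.873, 2.519, 0.005]
force: [3.3, 4.2, 5.0]
finger_gap: 0.195
gripper_force: 30.0
units [-0.084 -0.017 -1.818] turn 0.043 tcp [536.5 207.   47.3] yaw 16.71 F [3.3 4.2 5. ] t 3.97 gap 17.2 grip 30.0 tilt [ 0.0042  0.0012 -1.    ]
```

```bash
python3 -m pendant '[0,0,-0.2,0,0,0,-0.4,0,0,0,-0.8,0,0,0,-1.2,0,0,0,-1.6,0,0,0,-2,0,0,0,-2.4,0,0,0,-2.5,0]'; python3 -m pendant '[0,0,-0.3,0,0,0,-0.3,0,0,0,-0.3,0,0,0,-0.3,0,0,0,-0.3,0,0,0,-0.3,0,0,0,-0.3,0,0,0,-0.3,0]';  python3 - <<'E'
from h import *
x,y=rack(0,-15+3.4); print(x,y)
togo(x,y,160,-9.05)
T=cams.get_image("top"); S=cams.get_image("scene")
a=lambda im,r0,c0:cv2.resize(np.ascontiguousarray(im[r0:r0+120,c0:c0+80,::-1]),(400,600),interpolation=cv2.INTER_CUBIC)
cv2.imwrite("pics/g2.png",np.hstack([a(T,165,125),a(S,110,310)]))
E
```

```text
t: 4.63
eef_pos: [535.4, 206.5, 148.5]
ee_rot: [1.873, 2.519, 0.003]
force: [0.4, 0.2, -0.6]
finger_gap: 0.194
gripper_force: 29.9
t: 5.3
eef_pos: [534.4, 206.5, 157.3]
ee_rot: [-1.874, -2.521, 0.001]
force: [-0.1, 0.6, -0.7]
finger_gap: 0.192
gripper_force: 29.9
551.4753626179203 -203.45559681657474
units [-9.937 -2.542 -0.067] turn 5.156 tcp [534.4 206.5 157.3] yaw 16.73 F [-0.1  0.6 -0.7] t 5.3 gap 16.9 grip 29.9 tilt [-7.e-04 -1.e-04 -1.e+00]
```

View pics/g2.png

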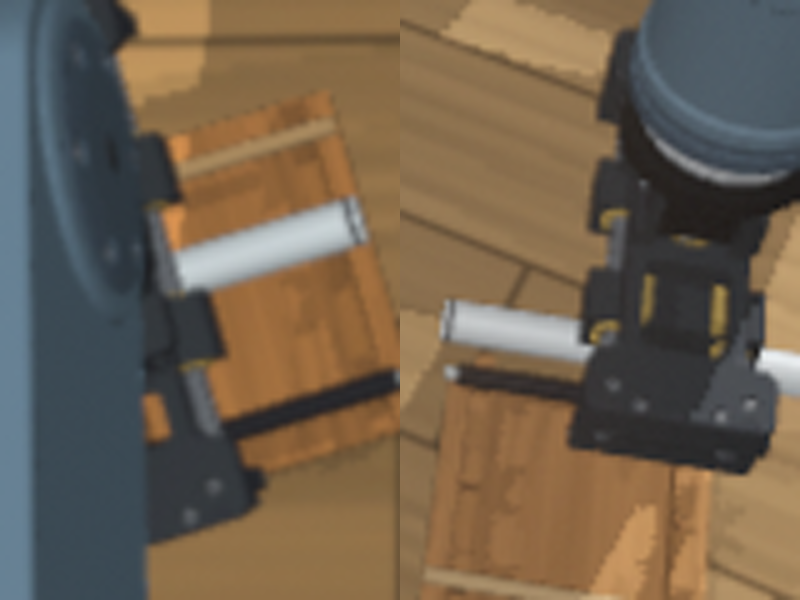

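The marker is lifted and level in the jaws, and the biro and pencil are undisturbed. I'll check the grasp offset from its visible back end, then traverse halfway.

```bash
python3 - <<'E'
from h import *
print(onplane((197,208.6),151,"top"),onplane((318.6,173.6),151,"scene"), onplane((374,122),130,"top"))
E
python3 -m pendant '[-0.8,-0.2,0,0.5,-1.6,-0.4,0,1,-2.4,-0.6,0,1.5,-3.2,-0.8,0,2,-4,-1,0,2.5,-4.8,-1.2,0,3,-5.5,-1.4,0,3.5,-6,-1.54,0,4]' ; python3 -c "
from h import *
x,y=rack(0,-15+3.4)
togo(x,y,160,-9.05)"
```

```text
[557.66929823 124.76433009 151.        ] [558.89190414 128.28120957 151.        ] [ 722.27192946 -209.20110427  130.        ]
t: 6.07
eef_pos: [544.8, -43.7, 157.9]
ee_rot: [2.287, 2.152, -0.0]
force: [0.7, 0.8, -1.0]
finger_gap: 0.197
gripper_force: 29.9
units [-3.978  0.41  -0.049] turn 1.115 tcp [544.8 -43.7 157.9] yaw -3.48 F [ 0.7  0.8 -1. ] t 6.07 gap 17.4 grip 29.9 tilt [ 5.e-04 -7.e-04 -1.e+00]
```

```bash
python3 -m pendant '[-0.8,0.08,0,0.25,-1.6,0.16,0,0.5,-2.4,0.25,0,0.75,-3,0.31,0,1,-3.5,0.36,0,1.1,-3.8,0.39,0,1.1,-3.98,0.41,0,1.1,-3.98,0.41,0,1.1]' ; python3 - <<'E'
from h import *
x,y=rack(0,-15+3.4)
togo(x,y,100,-9.05)
im=[]
T=cams.get_image("top"); S=cams.get_image("scene")
togo(x,y,100,-9.05)
a=lambda im,r0,c0:cv2.resize(np.ascontiguousarray(im[r0:r0+120,c0:c0+80,::-1]),(400,600),interpolation=cv2.INTER_CUBIC)
cv2.imwrite("pics/g3.png",np.hstack([a(T,150,295),a(S,85,165)]))
E
```

```text
t: 6.73
eef_pos: [552.0, -201.9, 157.7]
ee_rot: [2.386, 2.044, 0.0]
force: [-0.7, 0.2, -0.3]
finger_gap: 0.195
gripper_force: 29.9
units [-0.041 -0.008  1.442] turn 0.045 tcp [ 552.  -201.9  157.7] yaw -8.83 F [-0.7  0.2 -0.3] t 6.73 gap 17.2 grip 29.9 tilt [ 1.e-04 -1.e-04 -1.e+00]
units [-0.085  0.003  1.438] turn 0.061 tcp [ 551.9 -200.1  157.5] yaw -8.74 F [-0.   0.3 -0.9] t 6.83 gap 17.1 grip 29.9 tilt [-4.e-04  7.e-04 -1.e+00]
```

View pics/g3.png

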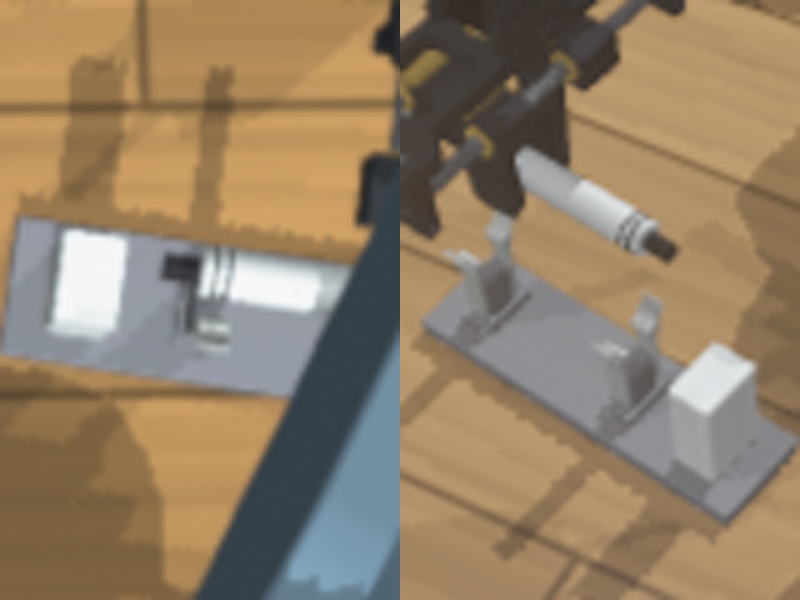

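The marker hangs over the rack with its nib short of the block; nib tip at top px (327.6,202.8) and scene px (220,136).

```bash
python3 - <<'E'
from h import *
c,s=np.cos(np.radians(-9.05)),np.sin(np.radians(-9.05)); Rm=np.array([[c,s],[-s,c]])
F={"top":(553.6,-193.5),"scene":(553,-190.5)}
f=lambda p,q:(295+p/5-.4,150+q/5-.4); g=lambda p,q:(165+(p-400)/5-.4,85+q/5-.4)
for n,uv,cam in(("nib",f(163,265),"top"),("nib",g(674,252),"scene"),("sh",f(202,268),"top"),("sh",g(642,238),"scene")):
    p=onplane(uv,151.5,cam)[:2]; print(n,cam,p,"rack",Rm@(p-F[cam]))
# cap block front top edge in scene
for uv in((671,400),(707,422),(755,367)): print(Rm@(onplane(g(*uv),69,"scene")[:2]-F["scene"]))
E
```

```text
nib top [ 566.07616544 -112.29649682] rack [-0.45215745 82.15509228]
nib scene [ 565.42212047 -108.74718805] rack [-0.59193388 82.68906187]
sh top [ 564.8287647  -126.41659643] rack [ 0.53700994 68.01455588]
sh scene [ 565.0687283  -125.51562682] rack [ 1.69668697 66.07377857]
[20.31390667 90.83705606]
[ 20.08217606 112.47534337]
[-18.86147286 110.6449762 ]
```

```bash
python3 -m pendant '[-0.15,0,0.3,0.05,-0.15,0,0.6,0.05,-0.15,0,0.9,0.05,-0.15,0,1.2,0.05,-0.15,0,1.45,0.05,-0.15,0,1.65,0.05,-0.15,0,1.8,0.05,-0.15,0,1.8,0.05]' - 50; python3 - <<'E'
from h import *
x,y=rack(0,-16+3.4)
togo(x,y,74,-9.05)
S=cams.get_image("scene");T=cams.get_image("top")
togo(x,y,74,-9.05)
a=lambda im,r0,c0:cv2.resize(np.ascontiguousarray(im[r0:r0+120,c0:c0+80,::-1]),(400,600),interpolation=cv2.INTER_CUBIC)
cv2.imwrite("pics/g4.png",np.hstack([a(T,150,295),a(S,95,175)]))
E
```

```text
t: 7.5
eef_pos: [550.2, -206.3, 83.9]
ee_rot: [-2.387, -2.038, 0.001]
force: [-0.0, 0.6, 0.1]
finger_gap: 0.188
gripper_force: 49.9
units [0.05  0.02  0.247] turn 0.007 tcp [ 550.2 -206.3   83.9] yaw -9.02 F [-0.   0.6  0.1] t 7.5 gap 16.5 grip 49.9 tilt [-0.0023  0.0015 -1.    ]
units [ 0.062 -0.005  0.29 ] turn 0.005 tcp [ 551.1 -206.9   85.6] yaw -9.02 F [-0.5  0.4 -1.1] t 7.6 gap 16.7 grip 49.9 tilt [-1.e-04  1.e-04 -1.e+00]
```

View pics/g4.png

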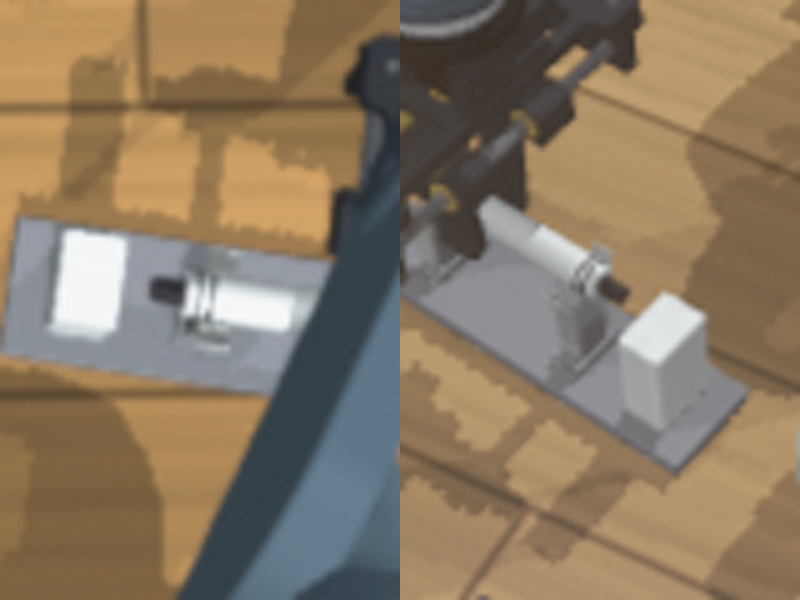

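The marker sits centred between the lips with the nib clear of the block. Pressing down gradually.

```bash
python3 -m pendant '[0,0,0.04,0,0,0,0.08,0,0,0,0.12,0,0,0,0.16,0,0,0,0.2,0,0,0,0.24,0,0,0,0.26,0,0,0,0.26,0]'; python3 -m pendant '[0,0,0.02,0,0,0,0.04,0,0,0,0.06,0,0,0,0.08,0,0,0,0.1,0,0,0,0.1,0,0,0,0.1,0,0,0,0.1,0]'
```

```text
t: 8.27
eef_pos: [551.0, -206.8, 75.1]
ee_rot: [-2.389, -2.04, 0.0]
force: [-0.3, 0.6, -0.6]
finger_gap: 0.19
gripper_force: 49.9
t: 8.93
eef_pos: [551.7, -207.3, 72.9]
ee_rot: [2.388, 2.039, 0.0]
force: [-3.5, 0.9, 9.9]
finger_gap: 0.189
gripper_force: 50.0
```

```bash
python3 -m pendant '[0,0,0.02,0,0,0,0.04,0,0,0,0.06,0,0,0,0.08,0,0,0,0.1,0,0,0,0.1,0,0,0,0.1,0,0,0,0.1,0]'
```

```text
t: 9.6
eef_pos: [551.7, -207.4, 68.8]
ee_rot: [2.388, 2.039, 0.001]
force: [-3.8, 0.8, 10.0]
finger_gap: 0.191
gripper_force: 50.1
```

```bash
python3 -m pendant '[0,0,0.02,0,0,0,0.04,0,0,0,0.06,0,0,0,0.06,0,0,0,0.06,0,0,0,0.06,0,0,0,0.06,0,0,0,0.06,0]'; python3 -m pendant '[0,0,0.02,0,0,0,0.04,0,0,0,0.06,0,0,0,0.06,0,0,0,0.06,0,0,0,0.06,0,0,0,0.06,0,0,0,0.06,0]'
```

```text
t: 10.27
eef_pos: [551.5, -207.3, 66.0]
ee_rot: [2.389, 2.039, 0.0]
force: [-3.1, 0.4, 7.2]
finger_gap: 0.193
gripper_force: 50.1
t: 10.93
eef_pos: [551.5, -207.2, 63.4]
ee_rot: [2.389, 2.039, 0.001]
force: [-1.3, -0.6, 5.1]
finger_gap: 0.191
gripper_force: 50.2
```

```bash
python3 -m pendant '[0,0,0.02,0,0,0,0.04,0,0,0,0.06,0,0,0,0.06,0,0,0,0.06,0,0,0,0.06,0,0,0,0.06,0,0,0,0.06,0]'; python3 -m pendant '[0,0,0.02,0,0,0,0.04,0,0,0,0.04,0,0,0,0.04,0,0,0,0.04,0,0,0,0.04,0,0,0,0.04,0,0,0,0.04,0]'
```

```text
t: 11.6
eef_pos: [551.5, -206.9, 60.3]
ee_rot: [2.389, 2.04, 0.001]
force: [1.6, 1.2, 2.5]
finger_gap: 0.185
gripper_force: 50.1
t: 12.27
eef_pos: [551.6, -206.9, 59.8]
ee_rot: [2.388, 2.04, 0.001]
force: [-1.2, 3.3, 12.6]
finger_gap: 0.187
gripper_force: 50.2
```

Seated: a rigid stop at TCP z of about 59.8, which puts h at about 8. I'll ease the pressure and start the slide.

```bash
python3 -m pendant '[0,0,-0.03,0,0.03,0,-0.03,0,0.06,0,-0.03,0,0.1,0,-0.03,0,0.14,0,-0.03,0,0.18,0,-0.03,0,0.2,0,-0.03,0,0.2,0,-0.03,0]'; python3 -m pendant '[0.04,0,0,0,0.08,0,0,0,0.12,0,0,0,0.15,0,0,0,0.17,0,0,0,0.18,0,0,0,0.18,0,0,0,0.18,0,0,0]'; python3 -c "
from h import *
x,y=rack(0,8+3.4)
togo(x,y,60,-9.05)"
```

```text
t: 12.93
eef_pos: [552.5, -199.0, 59.9]
ee_rot: [2.389, 2.04, -0.0]
force: [-0.1, -2.7, 5.1]
finger_gap: 0.187
gripper_force: 50.1
t: 13.6
eef_pos: [553.6, -191.9, 59.9]
ee_rot: [2.389, 2.04, 0.0]
force: [-0.1, -2.2, 5.1]
finger_gap: 0.19
gripper_force: 50.1
units [ 0.281 -0.008 -0.003] turn 0.007 tcp [ 553.6 -191.9   59.9] yaw -9.01 F [-0.1 -2.2  5.1] t 13.6 gap 16.7 grip 50.1 tilt [ 3.e-04 -3.e-04 -1.e+00]
```

```bash
python3 -m pendant '[0.02,0,0,0,0.04,0,0,0,0.06,0,0,0,0.08,0,0,0,0.1,0,0,0,0.12,0,0,0,0.12,0,0,0,0.12,0,0,0]'; python3 -m pendant '[0.02,0,0,0,0.04,0,0,0,0.05,0,0,0,0.05,0,0,0,0.05,0,0,0,0.05,0,0,0,0.05,0,0,0,0.05,0,0,0]'
```

```text
t: 14.27
eef_pos: [554.4, -187.1, 59.9]
ee_rot: [2.389, 2.04, 0.0]
force: [0.1, -3.4, 5.3]
finger_gap: 0.188
gripper_force: 50.1
t: 14.93
eef_pos: [554.7, -185.2, 59.9]
ee_rot: [2.389, 2.04, -0.0]
force: [-0.7, -3.2, 5.6]
finger_gap: 0.19
gripper_force: 50.1
```

```bash
python3 -m pendant '[0.02,0,0,0,0.04,0,0,0,0.05,0,0,0,0.05,0,0,0,0.05,0,0,0,0.05,0,0,0,0.05,0,0,0,0.05,0,0,0]'
```

```text
t: 15.6
eef_pos: [555.0, -183.3, 59.9]
ee_rot: [2.389, 2.04, 0.0]
force: [0.1, -2.9, 6.0]
finger_gap: 0.187
gripper_force: 50.1
```

```bash
python3 -m pendant '[0.02,0,0,0,0.04,0,0,0,0.05,0,0,0,0.05,0,0,0,0.05,0,0,0,0.05,0,0,0,0.05,0,0,0,0.05,0,0,0]'
```

```text
t: 16.27
eef_pos: [555.3, -181.3, 59.9]
ee_rot: [2.389, 2.04, -0.0]
force: [-0.7, -2.4, 5.3]
finger_gap: 0.189
gripper_force: 50.1
```

```bash
python3 -m pendant '[0.02,0,0,0,0.03,0,0,0,0.03,0,0,0,0.03,0,0,0,0.03,0,0,0,0.03,0,0,0,0.03,0,0,0,0.03,0,0,0]'
```

```text
t: 16.93
eef_pos: [555.4, -181.0, 59.9]
ee_rot: [2.388, 2.039, -0.002]
force: [-1.1, -7.3, 4.5]
finger_gap: 0.192
gripper_force: 50.1
```

```bash
python3 -m pendant '[0.01,0,0,0,0.02,0,0,0,0.02,0,0,0,0.02,0,0,0,0.02,0,0,0,0.02,0,0,0,0.02,0,0,0,0.02,0,0,0]'; python3 -c "
from h import *
x,y=rack(0,0)
togo(x,y,60,-9.05)"
```

```text
t: 17.6
eef_pos: [555.4, -180.8, 59.9]
ee_rot: [2.388, 2.039, -0.002]
force: [-2.0, -9.8, 5.0]
finger_gap: 0.191
gripper_force: 50.1
units [-0.284 -0.009 -0.001] turn 0.006 tcp [ 555.4 -180.8   59.9] yaw -9.02 F [-2.  -9.8  5. ] t 17.6 gap 16.8 grip 50.1 tilt [ 1.0e-04 -2.6e-03 -1.0e+00]
```

The stop is solid: no travel as the force rose to about 10 N, at 26.5 mm of slide against the 25 mm expected. Releasing and withdrawing.

```bash
python3 -m pendant '[0,0,0,0,0,0,0,0,0,0,0,0,0,0,0,0,0,0,0,0,0,0,0,0,0,0,0,0,0,0,0,0]' 44; python3 -m pendant '[0,0,-0.1,0,0,0,-0.3,0,0,0,-0.6,0,0,0,-1,0,0,0,-1.5,0,0,0,-2,0,0,0,-2.5,0,0,0,-3,0]'
```

```text
t: 18.27
eef_pos: [555.5, -179.1, 59.7]
ee_rot: [-2.389, -2.04, -0.0]
force: [-0.3, 0.4, -0.2]
finger_gap: 0.501
gripper_force: 0.0
t: 18.93
eef_pos: [555.7, -179.3, 182.2]
ee_rot: [2.388, 2.039, 0.001]
force: [0.1, 0.2, -0.0]
finger_gap: 0.498
gripper_force: 0.0
```

```bash
python3 -m pendant '[0,0,-0.8,0,-0.5,0,-1.2,0,-1,0,-1.6,0,-1.8,0,-1.6,0,-2.6,0,-1.6,0,-3.4,0,-1.6,0,-4,0,-1.6,0,-4.3,0,-1.6,0]'; python3 - <<'E'
from h import *
S=cams.get_image("scene");T=cams.get_image("top")
print(r.state()["force"],r.state()["t"])
a=lambda im,r0,c0:cv2.resize(np.ascontiguousarray(im[r0:r0+75,c0:c0+100,::-1]),(400,300),interpolation=cv2.INTER_CUBIC)
cv2.imwrite("pics/g5.png",cv2.resize(np.hstack([a(T,170,290),a(S,115,165)]),(800,300)))
E
```

```text
t: 19.6
eef_pos: [527.8, -352.2, 245.3]
ee_rot: [2.39, 2.035, -0.001]
force: [-0.0, -0.7, 0.5]
finger_gap: 0.499
gripper_force: 0.0
[ 0.60255196  0.20284082 -0.47575519] 19.7
```

View pics/g5.png

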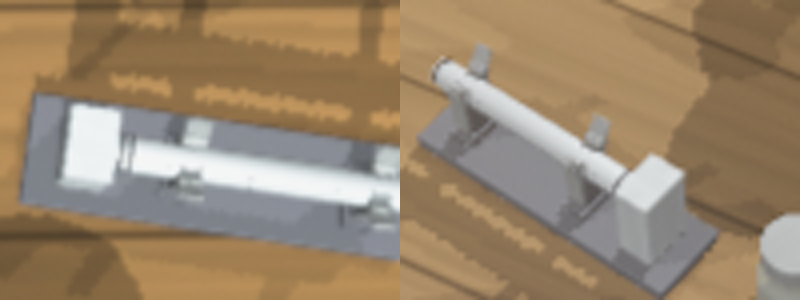

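The marker lies in both clips with its shoulder against the block (top crop about (122,150)), the nib hidden in the socket, and the robot clear.

```bash
python3 -c "
from plant import finish_job
print(finish_job())"
```

```text
the job is handed in; nothing more can be done
None
```

The marker is docked: pressed into both clips, slid until its shoulder met the cap block, and released. The job was handed in at about 20 s of the 67 s allowed, with the verdict not shown to me.

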